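Screw a new filter cartridge into the countertop water filter and open its feed

TASK

Fit the new filter cartridge with the blue grip into the empty right-hand socket of the countertop water filter: find the start of the thread by feel, press it in gently and turn it clockwise until it has drawn down against the spring and its grip bar stands in line with the lock marks, parallel to the green one beside it, stopping there rather than driving it on to the end stop. Never force it and never open the water before it is locked; then let go and swing the blue feed lever fully open. Leave everything else where it stands.

Things in the scene. Friction and masses are not known exactly. Their poses are not given: they have to be found in the camera images.
- cartridge_bar (a point): in the grip bar of the new cartridge (the only loose one: white, blue sleeve and bar), on its upright axis, the height to grip. Bar: 46 mm long along this point's x, 14 thick along y, top 12 mm above this point, the body's top (44 mm wide, sloping to 56) 24 mm below it. z up the axis. Looks the same after a half turn.
- cartridge_pins (a point): on the new cartridge's axis, 121.5 mm below cartridge_bar, level with its two thread pins (7 mm wide and high, flat below, round above, along this point's +x and -x, parallel to the grip bar, ends 24.5 mm from the axis). The 34 mm spigot tapers to a 22 mm nose 10.5 mm below this point; the underside of the 62 mm flange is 17 mm above it.
- cartridge: the new cartridge, 300 g, 144 mm tall; origin under its nose, axes as cartridge_pins. At the start it hangs upright by its flange in the hole of its open carton: lift it straight up by 45 mm or more to clear.
- carton: the fixed open carton, 86 mm square, 46 mm high, with a 34 mm high insert; origin under its middle.
- socket (a point): centre of the empty socket's mouth, in the plane of its rim, 90 mm above the counter; z up, -x to the unit's front, +y to the green cartridge (axis 110 mm away). The locked grip bar lies along this point's x (blue marks on the deck before and behind the socket). Bore 38 mm, collar 68 mm wide. Two entry slots for the pins, 9 mm wide, opposite one another in the rim.
- slots (a point): same point as socket, for the thread's start: nominally the bar enters 68 deg (1.19 rad) counterclockwise from above of the locked direction. But the ring is not keyed: the slots stand up to 16 deg either side of that, and the pins have 2.5 deg of play, so feel for them: off the slots the pins rest on the rim (cartridge_pins 3.5 mm above it), over them they sink in.
- valve_top (a point): on the socket's axis, 19.5 mm below the rim, where the nose meets a sprung check valve (cartridge_pins then 9 mm below the rim): 4 N, plus 1.6 N per mm; the cartridge's own weight, 3 N, helps. It may be pressed in until the flange meets the collar (cartridge_pins 17 mm below the rim). Let go unlocked, the cartridge springs up.
- locked_level (a point): on the socket's axis, 15 mm below the rim: where cartridge_pins ends when locked. Once it is 11.5 mm or more below the rim the pins can turn, clockwise only, under two ledges that draw it down 3.5 mm by 43 deg past the slots, resistance rising, then run level to an end stop 95 deg past the slots. There the spring (about 10 N) and friction hold it.
- filter_unit: fixed countertop water filter: light grey base 112 mm deep (x), 220 wide (y), 60 high, a back housing 143 high; green cartridge (fixed, locked) on the left, empty socket on the right, brass feed valve at the right-hand end. Origin under the base's middle at counter level; -x is its front.
- feed_lever (a joint): angle of the feed lever about its upright pivot, rad: 0 closed (lever points to the unit's front, -x of filter_unit), growing counterclockwise seen from above to 1.57 fully open at a stop (lever points away from the unit, its -y, in line with the pipe). It stays where left; about 2 N at the grip moves it.
- lever_grip (a point): centre of the lever's blue sleeve, 50 mm from the pivot and about 62 mm above the counter; the sleeve is 46 mm long along this point's x, 13 wide, 12 high, free below and around. +x points to the pivot.
- lever_pivot (a point): point on the upright pivot axis of the feed lever, fixed to the filter unit, 130 mm to the right of the socket's axis and 15 mm nearer the front.
- salt_shaker: bystander: glass salt shaker with a grey cap, 44 mm wide, 90 mm high, at the right.
- lime: bystander: a lime, about 50 mm, at the right.
- flask: bystander: yellow insulated flask, 80 mm wide, 268 mm high, behind the right end of the unit.
- jam_jar: bystander: jam jar with a yellow lid, 71 mm wide, 110 mm high, at the left.

How it is judged:
On the way, in this order (a step that is already met when the one before it is completed fails the run):
1. the cartridge's pins have sunk through the entry slots of the socket (z of cartridge_pins in the frame of socket below -0.008 m and horizontal distance between cartridge_pins and socket below 0.005 m), for 0.1 s.
2. the cartridge is drawn down and its bar stands in line with the lock marks (z of cartridge_pins in the frame of socket below -0.0133 m and horizontal distance between cartridge_pins and socket below 0.004 m and angle between the x axis of cartridge_pins and the x axis of socket, either way round below 0.157 rad), for 0.3 s.
3. the feed lever is swung open (value of joint feed_lever above 1.35 rad), for 0.1 s.
At the end, for the whole second after the job is handed in: The new cartridge stands upright in the empty socket, drawn down (its pins at least 13.3 mm below the rim) and at rest, its grip bar within 9 degrees of the lock marks, and the feed lever is open (past 1.35 rad) (all of step 2 and angle between cartridge_pins's own z axis and vertical below 0.06 rad and linear speed of cartridge below 0.01 m/s and value of joint feed_lever above 1.35 rad); the robot touches nothing.
It fails at once if the cartridge is pressed or wedged against the filter unit with more than 50 N in all (rim, spring and ledges together) (contact force between cartridge and filter_unit above 50 N).
It fails at once if the feed is opened while the cartridge is not locked (value of joint feed_lever above 0.6 rad and not (z of cartridge_pins in the frame of socket below -0.0125 m and horizontal distance between cartridge_pins and socket below 0.005 m and angle between the x axis of cartridge_pins and the x axis of socket, either way round below 0.2 rad)).
It fails at once if a bystander is knocked about (distance of any of salt_shaker, flask, jam_jar from where it was at the start of the episode above 0.03 m or distance of lime from where it was at the start of the episode above 0.04 m).
It also fails if it takes over 70 s, if anything falls off the work surface, if the arm or the gripper's body presses on something with over 40 N, if the wrist force passes 120 N, or if a joint passes its speed limit or range.

ROBOT

A 7-joint arm with a two-finger parallel gripper is mounted at the origin on a cart in front of the work surface, level with it; the furniture and walls round the work are solid. World frame = base frame: x ahead of the robot, y to its left, z up, the work surface at z = 0. Lengths are in m, angles in rad, forces in N, time in s.
With the tool pointing down it reaches from about 0.35 to 0.9 m from the base axis. Payload 8.1 kg.
Tool frame: the origin (TCP) lies midway between the tips of the shut fingers; the grasp point (between the pads) lies 19 mm behind it; z points along the fingers, y is the line along which they close (so a half turn about z gives the same grasp; the last joint's range is limited). The gripper opens to 85 mm and grips with 20 to 120 N. Pads are 22 mm wide; open, the fingers measure 114 mm over their backs; the gripper's body (76 mm by 85 mm) begins 54 mm behind the grasp point. The pads swing forward as they close: fully open they stand 13 mm farther back than shut.
Start: joints at [-1.255, 0.434, 0.025, 1.573, -0.012, 1.134, -0.075], TCP at [0.254, 0.571, 0.231] pointing down, gripper open.
Joint ranges: [-2.62, 2.62], [-0.44, 2.09], [-1.27, 1.32], [0.08, 2.57], [-1.32, 4.46], [0.12, 2], [-2.74, 2.74]. Speed limits (rad/s): [2.22, 2.22, 3.01, 3.01, 3.14, 3.14, 3.14].

INTERFACE

Orientations are given as a unit quaternion [x, y, z, w].
In Python, from bench import env, eyes, job_done gives the robot as it stands.
- The arm moves only by the tool carry_out, never from a script. Its argument "targets" is a list of rows, each a list of 3 entries, a list of its own where there are three numbers: the opening, from 0 (shut) to 1 (fully open), then the shift along the world's x, y, z in mm, then the turn, a rotation vector about the world's x, y, z in degrees. In form: [[fingers, [dx, dy, dz], [ax, ay, az]], ...]. A call has 1 to 5 rows; each row shifts and turns the commanded pose from where the row before left it; what a row does not reach is not made up. A row lasts 1/8 s, in which the tool goes at most 62.5 mm and 10.7 degrees, less where a joint would pass 70% of its speed; a pose out of reach is approached as far as the arm can. A call with a gripper value outside its range is refused whole. The fingers move at their own pace and stop on an object; "force" is the grip in N (left out, the last holds). Time passes only in rows, so rows that do not move let the fingers close. It gives the time, the measured TCP pose, the force, the opening and the grip force at its end, in the units of the state.
- env.state(): the state, without advancing time (a new reading comes with each control period).
- eyes.grab_frame(name): name is "side" or "top" or "wrist"; returns a dict with "img" (384x512x3 uint8, red, green, blue), "intrinsics" (3x3 intrinsics, pixels), "extrinsics" (4x4, takes a point from world to camera coordinates); the wrist camera has in their place "mount" (4x4, takes a point from camera to tool coordinates, whose origin is the TCP and whose axes are the flange's). Camera axes: x right, y up, looking along -z (the intrinsics and any distortion apply to the point x, -y, -z); pixel columns grow to the right and rows downward; lengths in m; the calibration is good to about 2 mm. A picture is of the moment at which its call begins: read the wrist's pose just before it. There is no depth.
- job_done(): hands the job in; it is judged then, once.
The state is a dict: "clock": time; "joint_pos": joint angles; "qvel": joint speeds; "joint_efforts": joint torques, N m; "tool_pos": TCP position; "tool_rot": TCP orientation; "contact_force": force on the tool from outside, world axes, zero at the start; "moment": the same for the moment, N m; "opening": finger opening in m; "grip_force": force on a finger pad.
Only numpy, scipy, OpenCV 4.12 (cv2) and the standard library are available. Lean on these libraries where they do the work, as an engineer would, in place of code of your own. Each camera call takes 0.05 s, during which the arm holds its last target. There are 200 camera calls.

## Working session

There is one attempt and no reset: what is moved stays moved. The work goes in short steps, Python scripts to look and compute and a tool call to move; the robot and the scene stay as the last step left them, time stands still between calls to the robot, and variables do not carry over. Pictures are saved under pics/ and viewed, at most 10 in all, crops included, and the job is handed in when it is done.

Besides the shell and the picture viewer there is one more tool, called after "Request:" in YAML: its name, and indented under it one key for each argument. carry_out: Moves the arm, as the interface text tells. Its arguments: {"type":"object","properties":{"targets":{"type":"array","items":{"type":"array"}},"force":{"type":"number"}},"required":["targets"]}

```bash
mkdir -p pics; ls
cat > h.py <<'E'
import numpy as np, cv2
from bench import env, eyes, job_done
from scipy.spatial.transform import Rotation as R
def grab(n):
    s=env.state(); f=eyes.grab_frame(n); K=np.array(f['intrinsics']) 
    if n=='wrist':
        T=np.eye(4);T[:3,:3]=R.from_quat(s['tool_rot']).as_matrix();T[:3,3]=s['tool_pos']
        c2w=T@np.array(f['mount'])
    else: c2w=np.linalg.inv(np.array(f['extrinsics']))
    return f['img'],K,c2w,f
def ray(K,c2w,uv):
    d=np.linalg.inv(K)@[uv[0],uv[1],1.]; d=np.array([d[0],-d[1],-d[2]])
    return c2w[:3,3],c2w[:3,:3]@d
def onz(K,c2w,uv,z):
    o,d=ray(K,c2w,uv); return o+d*(z-o[2])/d[2]
def proj(K,c2w,p):
    q=np.linalg.inv(c2w)@np.append(p,1); v=K@[q[0],-q[1],-q[2]]; return v[:2]/v[2]
def save(img,name): cv2.imwrite('pics/'+name,img[:,:,::-1])
E
python3 - <<'E'
from h import *
ims=[]
for n in ('side','top'):
    i,K,c,f=grab(n); ims.append(i); print(n,[k for k in f],K.tolist(),c.round(3).tolist())
save(ims[0],'side0.png');save(ims[1],'top0.png')
print(env.state())
E
```

```text
pics
side ['img', 'intrinsics', 'extrinsics'] [[398.5194024257256, 0.0, 257.96121057456185], [0.0, 398.5194024257256, 197.49459902919995], [0.0, 0.0, 1.0]] [[0.797, 0.331, -0.505, -0.131], [-0.603, 0.412, -0.683, -0.895], [-0.018, 0.849, 0.528, 0.832], [0.0, 0.0, 0.0, 1.0]]
top ['img', 'intrinsics', 'extrinsics'] [[381.0894725519429, 0.0, 262.24028449753905], [0.0, 381.0894725519429, 185.4805486883469], [0.0, 0.0, 1.0]] [[-0.351, 0.813, -0.464, -0.162], [-0.936, -0.309, 0.166, 0.289], [-0.008, 0.493, 0.87, 1.427], [0.0, 0.0, 0.0, 1.0]]
{'clock': 0.1, 'joint_pos': array([-1.25457401,  0.43516581,  0.02493219,  1.57400037, -0.01157115,
        1.13402005, -0.07514311]), 'qvel': array([-2.31147453e-03, -2.43205228e-03, -3.02735188e-06, -1.43444824e-03,
        2.76953311e-03, -7.34221725e-04,  3.36017119e-04]), 'joint_efforts': array([ 2.77018582e-03, -6.71753383e+01,  1.02801181e+00, -3.16904533e+01,
        1.58584421e-02,  7.06523715e-03, -2.33438391e-05]), 'tool_pos': array([0.25402638, 0.57054511, 0.23059843]), 'tool_rot': array([ 2.07914557e-01,  9.78146723e-01, -7.20051905e-04, -8.12282551e-05]), 'contact_force': array([-0.34695736,  0.87571288, -0.15996608]), 'moment': array([ 0.02462529, -0.04518644,  0.02596665]), 'grip_force': 0.0, 'opening': 0.08563099830325}
```

View pics/side0.png

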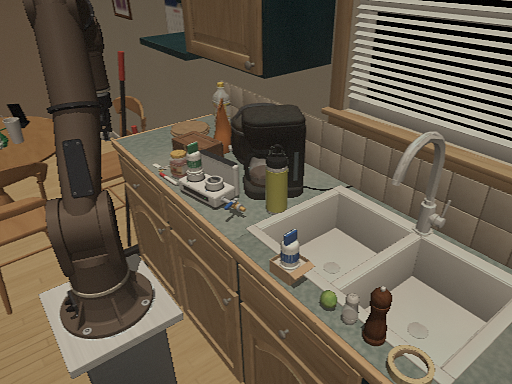

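View pics/top0.png

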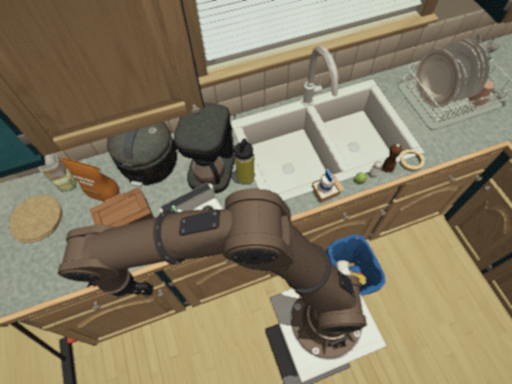

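The side view shows the cartridge in its carton at (290,240), the unit's socket at (214,183), green grip at (193,147) and blue lever at about (238,210). The top view shows the cartridge at (326,180), with the unit hidden behind the arm.

Run:
```python
from h import *
for n in ('side','top'):
    i,K,c,f=grab(n); h=cv2.cvtColor(i,cv2.COLOR_RGB2HSV)
    for nm,lo,hi in (('blue',(100,110,50),(125,255,255)),('green',(60,90,30),(90,255,200)),('lime',(35,120,60),(58,255,255))):
        m=cv2.inRange(h,lo,hi); k,l,st,ce=cv2.connectedComponentsWithStats(m)
        for j in range(1,k):
            if 8<st[j,4]<600: print(n,nm,st[j].tolist(),ce[j].round(1),onz(K,c,ce[j],.1385).round(3),onz(K,c,ce[j],.062).round(3))
i,K,c,f=grab('side')
a=cv2.resize(i[130:290,160:320],(640,640),interpolation=cv2.INTER_CUBIC)
save(a,'sidecrop.png')
```

```text
side blue [224, 202, 9, 8, 31] [227.8 205.4] [0.427 0.024 0.138] [0.488 0.125 0.062]
side blue [284, 230, 13, 7, 25] [290.5 233.2] [ 0.487 -0.212  0.138] [ 0.555 -0.137  0.062]
side blue [284, 241, 6, 5, 10] [285.8 243.2] [ 0.446 -0.239  0.138] [ 0.51  -0.166  0.062]
side green [146, 36, 13, 4, 19] [151.3  36.8] [1.493 2.971 0.139] [1.672 3.398 0.062]
side green [0, 134, 8, 13, 51] [  3.8 139.4] [-0.054  1.094  0.138] [-0.045  1.313  0.062]
side green [188, 143, 9, 5, 13] [191.7 144.5] [0.568 0.514 0.139] [0.645 0.669 0.062]
side lime [321, 290, 16, 15, 67] [330.9 297.2] [ 0.398 -0.458  0.138] [ 0.456 -0.409  0.062]
top blue [326, 172, 5, 8, 20] [327.9 175.3] [ 0.477 -0.215  0.139] [ 0.515 -0.245  0.062]
top green [0, 120, 11, 11, 27] [  6.1 124.8] [1.198 0.968 0.138] [1.279 1.008 0.062]
top green [0, 126, 18, 19, 82] [  7.9 134.6] [1.14  0.963 0.139] [1.218 1.003 0.062]
top green [0, 138, 43, 35, 342] [ 18.6 155.3] [1.013 0.926 0.139] [1.083 0.964 0.062]
top green [4, 157, 9, 8, 20] [  7.5 159.5] [1.008 0.969 0.139] [1.077 1.01  0.062]
top lime [355, 174, 11, 8, 66] [360.2 177.5] [ 0.423 -0.329  0.139] [ 0.458 -0.366  0.062]
```

View pics/sidecrop.png

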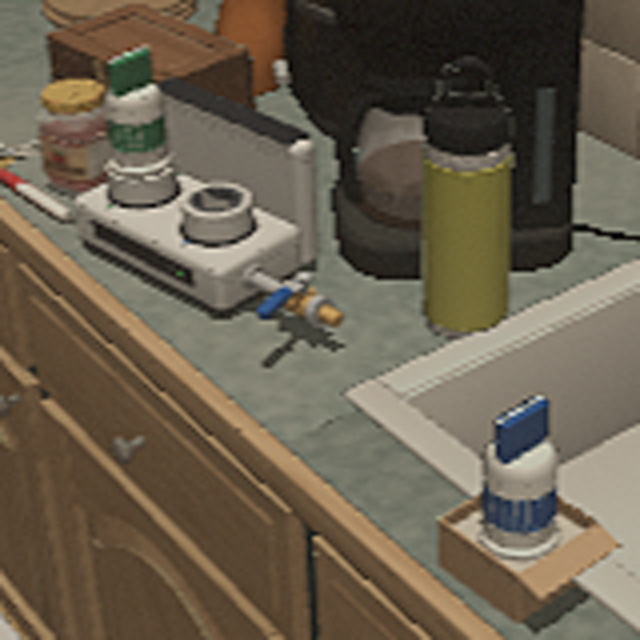

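The crop shows the socket mouth at crop (219,200), i.e. about (214.8,180) in the side image. The lever sleeve is at (228,205) and the cartridge bar at about (290.5,236).

Run:
```python
from h import *
i,K,c,f=grab('side')
for nm,uv,z in (('socket',(214.75,180),.09),('bar',(290.5,236),.1385),('greentop',(192,143.5),.202),('jam',(178,152.5),.11),('flasktop',(277,150),.268),('lever',(228,205),.062),('lvpivot?',(236,203.5),.062)): print(nm,onz(K,c,uv,z).round(3))
i,K,c,f=grab('wrist'); print(np.array(f['mount']).round(3).tolist(),K.tolist())
```

```text
socket [0.525 0.268 0.09 ]
bar [ 0.478 -0.222  0.138]
greentop [0.509 0.392 0.202]
jam [0.512 0.537 0.11 ]
flasktop [0.636 0.032 0.268]
lever [0.49  0.127 0.062]
lvpivot? [0.518 0.117 0.062]
[[0.001, 0.965, 0.262, 0.067], [1.0, -0.001, -0.0, 0.0], [-0.0, 0.262, -0.965, -0.143], [0.0, 0.0, 0.0, 1.0]] [[278.4143025227361, 0.0, 257.68189666127444], [0.0, 278.4143025227361, 193.54302416815264], [0.0, 0.0, 1.0]]
```

Request:
carry_out:
  targets:
    - [1, [20, -40, 40], [0, 0, 0]]
    - [1, [20, -40, 40], [0, 0, 0]]
    - [1, [20, -60, 0], [0, 0, 0]]
    - [1, [20, -55, 0], [0, 0, 0]]
    - [1, [20, -55, 0], [0, 0, 0]]

```text
clock: 0.98
tool_pos: [0.3545, 0.3198, 0.3116]
tool_rot: [0.208, 0.978, 0.0, 0.0]
contact_force: [1.2, 0.2, -1.4]
opening: 0.0853
grip_force: 0.0
```

Request:
carry_out:
  targets:
    - [1, [40, -40, 0], [0, 0, 0]]
    - [1, [40, -40, 0], [0, 0, 0]]
    - [1, [10, 0, 0], [0, 0, 0]]

```text
clock: 1.35
tool_pos: [0.4466, 0.2376, 0.3117]
tool_rot: [0.211, 0.977, -0.0, 0.001]
contact_force: [-0.5, 1.4, -0.4]
opening: 0.0861
grip_force: 0.0
```

Run:
```python
from h import *
i,K,c,f=grab('wrist'); save(i,'w1.png'); np.savez('w1.npz',i=i,K=K,c=c); print(c.round(4).tolist())
```

```text
[[0.4125, -0.8787, -0.2403, 0.3858], [0.911, 0.3978, 0.1089, 0.2653], [-0.0001, -0.2638, 0.9646, 0.4548], [0.0, 0.0, 0.0, 1.0]]
```

View pics/w1.png

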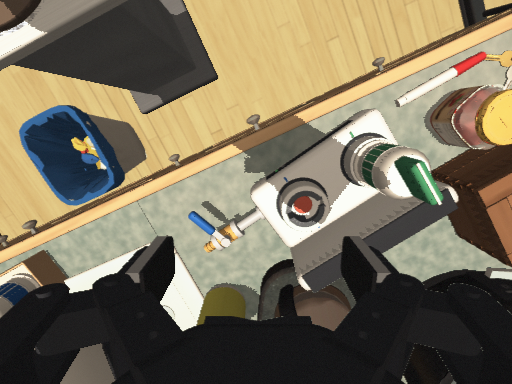

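The wrist view shows the socket rim around (302,203), green grip at about (425,180), blue lever sleeve about (202,222) and jam jar at the far right. I'll enlarge the socket area.

Run:
```python
from h import *
d=np.load('w1.npz');i,K,c=d['i'],d['K'],d['c']
a=cv2.resize(i[130:290,180:380],(800,640)[:2],interpolation=cv2.INTER_CUBIC)[:600]; save(a,'w1c.png')
```

```text
(no output)
```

View pics/w1c.png

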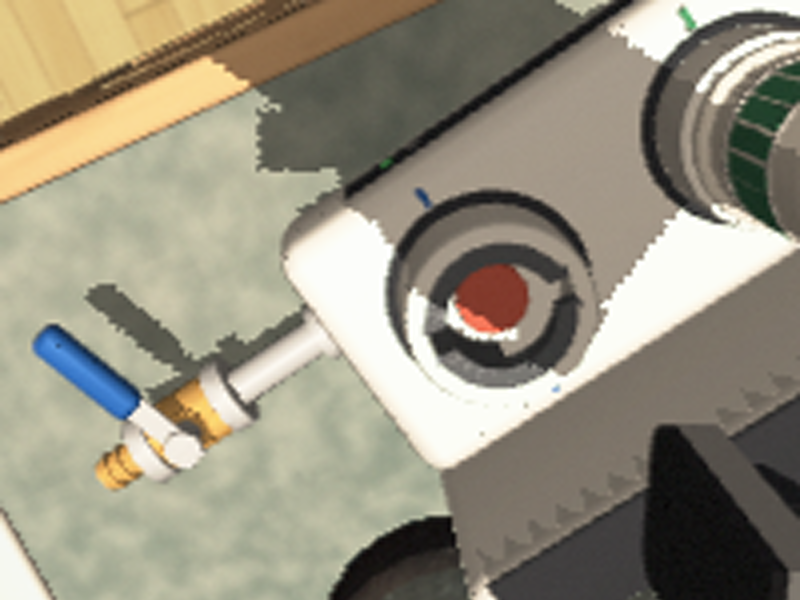

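The crop shows a dark ring insert centred at (507,313), with gaps (slots) near (436,316) and (566,277). Lock marks are at (423,198) and (557,388), and the lever pivot is at (183,447).

Run:
```python
from h import *
d=np.load('w1.npz');i,K,c=d['i'],d['K'],d['c']
P=lambda u,v,z:onz(K,c,(180+(u+.5)/4-.5,130+(v+.5)/4-.5),z)
A=lambda v:np.degrees(np.arctan2(v[1],v[0]))
s=P(507,313,.09);m1=P(423,198,.06);m2=P(557,388,.06)
print('sock',s,'marks',m1,m2,'mid',(m1+m2)/2,A(m2-m1))
print('ring lr',P(432,313,.09),P(582,313,.09))
a,b=P(436,316,.09),P(566,277,.09);print('slots',a,b,(a+b)/2,A(b-a),A(b-s),A(a-s))
pv=P(183,447,.068);l=P(88,375,.066);print('piv',pv,'grip',l,np.linalg.norm(pv-l),A(l-pv),'pv-s',pv-s)
h=cv2.cvtColor(i,cv2.COLOR_RGB2HSV)
m=cv2.inRange(h,(60,90,30),(90,255,200)); m[:, :400]=0; k,L,st,ce=cv2.connectedComponentsWithStats(m)
for j in range(1,k):
  if st[j,4]>30:
    pts=np.argwhere(L==j)[:,::-1].astype(np.float32); print(st[j],cv2.minAreaRect(pts),onz(K,c,ce[j],.19+.0))
i,K,c,f=grab('wrist')
# socket check from side
i2,K2,c2,f2=grab('side'); print(proj(K2,c2,s))
```

```text
sock [0.52293471 0.27682917 0.09      ] marks [0.48090839 0.26627724 0.06      ] [0.56990962 0.28397746 0.06      ] mid [0.52540901 0.27512735 0.06      ] 11.248003386395352
ring lr [0.51228034 0.25329656 0.09      ] [0.53358891 0.30036141 0.09      ]
slots [0.51385228 0.25413217 0.09      ] [0.51922364 0.29996388 0.09      ] [0.51653796 0.27704803 0.09      ] 83.31557364675383 99.11326128518085 -111.80930854294246
piv [0.53022981 0.14628279 0.068     ] grip [0.49013162 0.12625794 0.066     ] 0.04486490211529832 -153.46267817272266 pv-s [ 0.0072951  -0.13054639 -0.022     ]
[400 157  43  48 997] ((419.0440979003906, 180.07351684570312), (57.4520263671875, 25.72478675842285), 59.03623962402344) [0.50376224 0.3831446  0.19      ]
[213.04565046 179.23684282]
```

Request:
carry_out:
  targets:
    - [1, [15, 10, -30], [0, 0, 0]]
    - [1, [15, 10, -30], [0, 0, 0]]
    - [1, [13, 12, -35], [0, 0, 0]]
    - [1, [0, 0, 0], [0, 0, 0]]

```text
clock: 2.0
tool_pos: [0.4845, 0.2751, 0.2137]
tool_rot: [0.206, 0.978, -0.002, -0.002]
contact_force: [-0.5, -0.7, 0.1]
opening: 0.0856
grip_force: 0.0
```

Run:
```python
from h import *
i,K,c,f=grab('wrist'); np.savez('w2.npz',i=i,K=K,c=c)
u,v=proj(K,c,np.array([.523,.277,.09])); print(u,v)
u0,v0=int(u)-60,int(v)-60; print(u0,v0)
save(cv2.resize(i[v0:v0+120,u0:u0+120],(600,600),interpolation=cv2.INTER_CUBIC),'w2c.png')
```

```text
274.89378367397444 220.99860507071685
214 160
```

View pics/w2c.png

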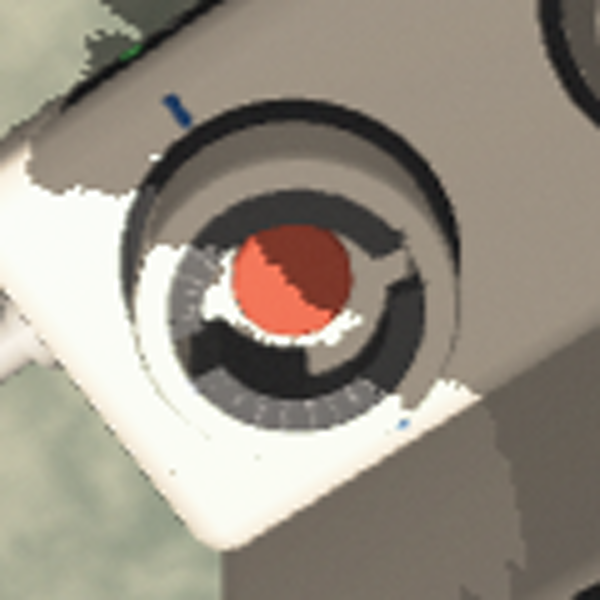

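Now the slots are clear: the dark ring insert is centred at (297,310), the slot gaps are at about (400,265) and (203,353), and the marks are at (178,110) and (403,424).

Run:
```python
from h import *
d=np.load('w2.npz');i,K,c=d['i'],d['K'],d['c']
P=lambda u,v,z:onz(K,c,(214+(u+.5)/5-.5,160+(v+.5)/5-.5),z)
A=lambda v:np.degrees(np.arctan2(v[1],v[0]))
s=P(297,310,.09);m1=P(178,110,.06);m2=P(403,424,.06)
print('sock',s,'marks',m1,m2,A(m2-m1), np.linalg.norm(P(168,310,.09)-P(425,310,.09)),np.linalg.norm(P(297,188,.09)-P(297,432,.09)))
a,b=P(203,353,.09),P(400,265,.09);print('slots',a,b,(a+b)/2,A(b-a),A(b-s),A(s-a))
# base deck front edge / lever in this frame
h=cv2.cvtColor(i,cv2.COLOR_RGB2HSV)
m=cv2.inRange(h,(100,110,50),(125,255,255)); k,L,st,ce=cv2.connectedComponentsWithStats(m)
for j in range(1,k):
  if st[j,4]>8:
    pts=np.argwhere(L==j)[:,::-1].astype(np.float32); r=cv2.minAreaRect(pts); q=[onz(K,c,x,.066) for x in cv2.boxPoints(r)]
    print(st[j],ce[j].round(1),onz(K,c,ce[j],.066).round(4),onz(K,c,ce[j],.06).round(4),np.round(q,3).tolist())
```

```text
sock [0.52282604 0.27497661 0.09      ] marks [0.48063148 0.26620389 0.06      ] [0.56971739 0.28345327 0.06      ] 10.958369211351139 0.052453171701295126 0.0530384309377741
slots [0.52373676 0.25357573 0.09      ] [0.52226563 0.29782989 0.09      ] [0.5230012  0.27570281 0.09      ] 91.90396752562009 91.40472782529248 92.43676805313756
[   0   96   94  111 6450] [ 38.  153.3] [0.3631 0.0771 0.066 ] [0.3618 0.0724 0.06  ] [[0.304, 0.039, 0.066], [0.307, 0.131, 0.066], [0.408, 0.119, 0.066], [0.409, 0.018, 0.066]]
[247 179   5   6  12] [249.2 181.6] [0.4795 0.2669 0.066 ] [0.4806 0.2662 0.06  ] [[0.477, 0.265, 0.066], [0.476, 0.267, 0.066], [0.482, 0.268, 0.066], [0.483, 0.267, 0.066]]
[122 223  31  24 378] [136.5 234.7] [0.4843 0.1252 0.066 ] [0.4855 0.1216 0.06  ] [[0.472, 0.111, 0.066], [0.465, 0.125, 0.066], [0.497, 0.14, 0.066], [0.504, 0.126, 0.066]]
```

Request:
carry_out:
  targets:
    - [1, [-10, -20, 45], [0, 0, 0]]
    - [1, [-5, -50, 30], [0, 0, 0]]
    - [1, [-5, -60, 0], [0, 0, 0]]
    - [1, [-5, -60, 0], [0, 0, 0]]
    - [1, [-5, -60, 0], [0, 0, 0]]

```text
clock: 2.68
tool_pos: [0.4563, 0.0223, 0.2933]
tool_rot: [0.207, 0.978, 0.001, 0.001]
contact_force: [0.3, -0.7, -0.4]
opening: 0.0852
grip_force: 0.0
```

Request:
carry_out:
  targets:
    - [1, [0, -60, 0], [0, 0, 0]]
    - [1, [0, -60, 0], [0, 0, 0]]
    - [1, [0, -60, 0], [0, 0, 0]]
    - [1, [0, -55, -10], [0, 0, 0]]
    - [1, [0, 0, 0], [0, 0, 0]]

```text
clock: 3.3
tool_pos: [0.4556, -0.2154, 0.2826]
tool_rot: [0.211, 0.977, -0.0, 0.001]
contact_force: [-0.2, 1.0, -0.7]
opening: 0.0855
grip_force: 0.0
```

Run:
```python
from h import *
i,K,c,f=grab('wrist'); np.savez('w3.npz',i=i,K=K,c=c);save(i,'w3.png')
h=cv2.cvtColor(i,cv2.COLOR_RGB2HSV)
m=cv2.inRange(h,(100,110,40),(125,255,255)); k,L,st,ce=cv2.connectedComponentsWithStats(m)
for j in range(1,k):
  if st[j,4]>30:
    pts=np.argwhere(L==j)[:,::-1].astype(np.float32); r=cv2.minAreaRect(pts); print(st[j],np.array(cv2.boxPoints(r)).round(1).tolist(),onz(K,c,ce[j],.15).round(4))
print(env.state()['tool_pos'],env.state()['joint_pos'].round(2))
```

```text
[ 138   32  101  116 6341] [[128.8000030517578, 57.599998474121094], [196.8000030517578, 23.600000381469727], [246.0, 122.0], [178.0, 156.0]] [ 0.3425 -0.2389  0.15  ]
[251 180  29  46 492] [[247.0, 186.10000610351562], [260.0, 178.6999969482422], [282.79998779296875, 219.3000030517578], [269.79998779296875, 226.60000610351562]] [ 0.4746 -0.2154  0.15  ]
[ 0.4562762  -0.21273053  0.2825564 ] [-0.14  0.2   0.57  1.82 -0.12  1.16  1.62]
```

View pics/w3.png

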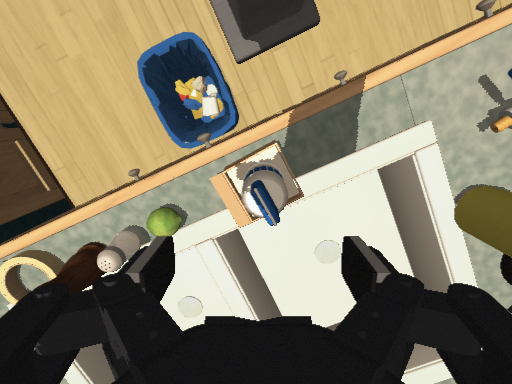

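Run:
```python
from h import *
d=np.load('w3.npz');i,K,c=d['i'],d['K'],d['c']
h=cv2.cvtColor(i,cv2.COLOR_RGB2HSV)
m=cv2.inRange(h,(100,110,40),(125,255,255)); m[:178]=0;m[230:]=0;m[:,:245]=0
V=h[...,2][m>0]; print(np.percentile(V,[5,25,50,75,95]))
A=lambda v:np.degrees(np.arctan2(v[1],v[0]))
print(A(onz(K,c,(282.8,219.3),.1505)-onz(K,c,(260,178.7),.1505)),A(onz(K,c,(269.8,226.6),.1385)-onz(K,c,(247,186.1),.1385)))
for t in (60,80,100,120,150):
    b=((m>0)&(h[...,2]>t)).astype(np.uint8); p=np.argwhere(b)[:,::-1].astype(np.float32); r=cv2.minAreaRect(p)
    q=[onz(K,c,x,.1505) for x in cv2.boxPoints(r)]
    print(t,len(p),onz(K,c,r[0],.1505).round(4),[round(float(np.linalg.norm(q[a]-q[a+1]))*1e3,1) for a in (0,1)],[A(q[a+1]-q[a]).round(1) for a in (0,1)])
# carton flange circle
save(cv2.resize(i[140:240,210:310],(600,600),interpolation=cv2.INTER_CUBIC),'w3c.png')
```

```text
[ 56.    62.    85.    92.   174.45]
4.562643380909914 3.9037904510065076
60 383 [ 0.4753 -0.2171  0.1505] [13.6, 49.9] [np.float64(94.5), np.float64(3.5)]
80 285 [ 0.4787 -0.2176  0.1505] [11.7, 42.9] [np.float64(96.2), np.float64(4.8)]
100 80 [ 0.4873 -0.2209  0.1505] [3.8, 26.1] [np.float64(97.9), np.float64(5.6)]
120 70 [ 0.4873 -0.2211  0.1505] [3.5, 26.0] [np.float64(100.6), np.float64(8.2)]
150 62 [ 0.4871 -0.221   0.1505] [3.2, 25.7] [np.float64(100.6), np.float64(8.2)]
```

View pics/w3c.png

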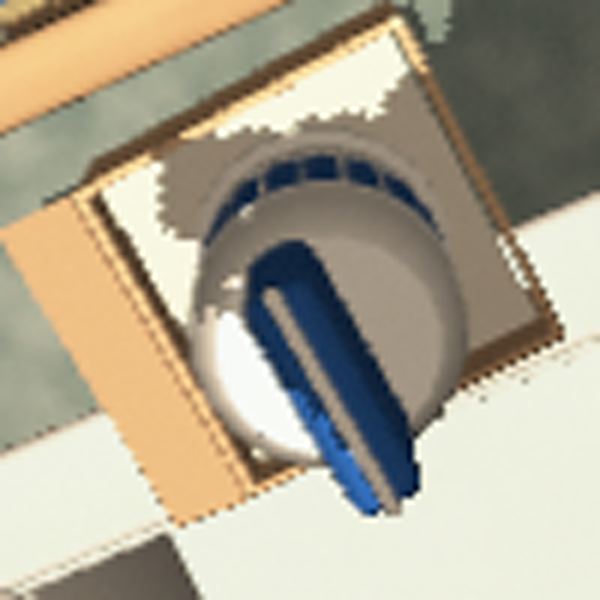

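The crop shows the bar's top centre line running from (268,293) to (395,508) in the crop.

Run:
```python
from h import *
d=np.load('w3.npz');i,K,c=d['i'],d['K'],d['c']
P=lambda u,v,z:onz(K,c,(210+(u+.5)/6-.5,140+(v+.5)/6-.5),z)
a,b=P(268,293,.1505),P(395,508,.1505); print(a,b,(a+b)/2,np.linalg.norm(a-b),np.degrees(np.arctan2(*(b-a)[1::-1])))
# body shoulder circle (56 mm) at z~.10: 
print(P(331,345,.095),P(205,345,.1),P(466,345,.1), P(331,130,.034))
```

```text
[ 0.45688972 -0.21970054  0.1505    ] [ 0.50164131 -0.21552493  0.1505    ] [ 0.47926551 -0.21761273  0.1505    ] 0.044945972047599814 5.330623848338326
[ 0.48483129 -0.21893293  0.095     ] [ 0.47294229 -0.24175096  0.1       ] [ 0.49474539 -0.19350568  0.1       ] [ 0.45328735 -0.20332182  0.034     ]
```

Request:
carry_out:
  targets:
    - [1, [8, -2, -15], [0, 0, 10]]
    - [1, [8, -2, -15], [0, 0, 10]]
    - [1, [7, -1, -20], [0, 0, 9.6]]
    - [1, [0, 0, 0], [0, 0, 0]]

```text
clock: 3.85
tool_pos: [0.4799, -0.2142, 0.2313]
tool_rot: [-0.05, 0.999, 0.001, -0.0]
contact_force: [-0.5, -0.5, 0.5]
opening: 0.0854
grip_force: 0.0
```

Run:
```python
from h import *
s=env.state(); M=R.from_quat(s['tool_rot']).as_matrix(); print(s['tool_pos'],M.round(3).tolist(),np.degrees(np.arctan2(M[1,0],M[0,0])),s['joint_pos'].round(2))
```

```text
[ 0.47992474 -0.21423226  0.2312565 ] [[-0.995, -0.099, -0.001], [-0.099, 0.995, 0.001], [0.001, 0.002, -1.0]] -174.30726837476496 [-0.05  0.28  0.47  1.84 -0.15  1.05  2.15]
```

Request:
carry_out:
  targets:
    - [1, [-1, -3.5, -40], [0, 0, 0]]
    - [1, [0, 0, -40], [0, 0, 0]]
    - [1, [0, 0, -31.5], [0, 0, 0]]
    - [0.1, [0, 0, 0], [0, 0, 0]]
    - [0.1, [0, 0, 0], [0, 0, 0]]
  force: 50

```text
clock: 4.47
tool_pos: [0.48, -0.2197, 0.1217]
tool_rot: [-0.048, 0.999, -0.0, 0.001]
contact_force: [0.4, 0.7, -0.0]
opening: 0.0515
grip_force: 0.0
```

Request:
carry_out:
  targets:
    - [0.1, [0, 0, 0], [0, 0, 0]]
    - [0.1, [0, 0, 0], [0, 0, 0]]
    - [0.1, [0, 0, 0], [0, 0, 0]]

```text
clock: 4.85
tool_pos: [0.4795, -0.2198, 0.1208]
tool_rot: [-0.049, 0.999, 0.0, 0.001]
contact_force: [-1.7, 1.2, 8.6]
opening: 0.0132
grip_force: 54.5
```

Request:
carry_out:
  targets:
    - [0.1, [0, 0, 10], [0, 0, 0]]
    - [0.1, [0, 0, 25], [0, 0, 0]]
    - [0.1, [0, 0, 35], [0, 0, 0]]
    - [0.1, [0, 0, 35], [0, 0, 0]]
    - [0.1, [0, 0, 35], [0, 0, 0]]
  force: 80

```text
clock: 5.48
tool_pos: [0.4784, -0.2198, 0.2613]
tool_rot: [-0.049, 0.999, 0.0, -0.0]
contact_force: [0.3, 0.5, -3.2]
opening: 0.0126
grip_force: 78.0
```

Request:
carry_out:
  targets:
    - [0.1, [0, 30, 0], [0, 0, -8]]
    - [0.1, [0, 45, 0], [0, 0, -10]]
    - [0.1, [0, 50, 0], [0, 0, -10]]
    - [0.1, [0, 50, 0], [0, 0, -10]]
    - [0.1, [0, 50, 0], [0, 0, -10]]

```text
clock: 6.1
tool_pos: [0.4787, 0.0008, 0.2602]
tool_rot: [0.355, 0.935, 0.0, 0.0]
contact_force: [1.3, -0.0, -3.0]
opening: 0.0129
grip_force: 78.1
```

Request:
carry_out:
  targets:
    - [0.1, [0, 50, 0], [0, 0, -10]]
    - [0.1, [0, 50, 0], [0, 0, -10]]
    - [0.1, [0, 50, 0], [0, 0, -10]]
    - [0.1, [5, 45, 0], [0, 0, -10]]
    - [0.1, [5, 25, 0], [0, 0, -5]]

```text
clock: 6.72
tool_pos: [0.4885, 0.2216, 0.2599]
tool_rot: [0.683, 0.73, -0.0, -0.0]
contact_force: [-0.1, -0.8, -3.0]
opening: 0.0125
grip_force: 78.0
```

Run:
```python
from h import *
s=env.state(); M=R.from_quat(s['tool_rot']).as_matrix(); print(s['tool_pos'],M.round(3).tolist(),np.degrees(np.arctan2(M[1,0],M[0,0])),s['joint_pos'].round(2),s['opening'],s['contact_force'])
i,K,c,f=grab('wrist'); np.savez('w4.npz',i=i,K=K,c=c);save(i,'w4.png')
```

```text
[0.48854763 0.22163555 0.25990539] [[-0.066, 0.998, -0.001], [0.998, 0.066, 0.0], [0.0, -0.001, -1.0]] 93.7708365734885 [-0.9   0.28  0.48  1.78 -0.14  1.12 -0.31] 0.01251160201516155 [-0.07988398 -0.76048973 -3.02925669]
```

View pics/w4.png

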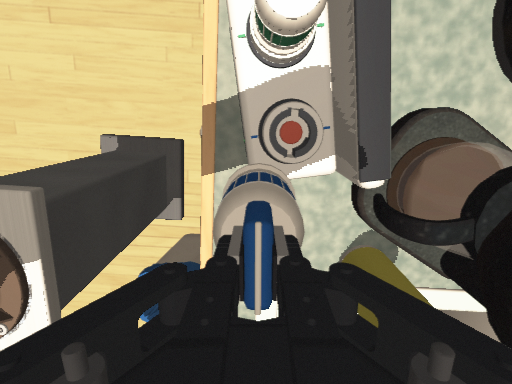

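The view shows the socket ring at (291,132) with slots nearly in line with image vertical, marks at (254,137) and (327,127), and the held cartridge with its bar centred on column 258 — squarely gripped.

Run:
```python
from h import *
d=np.load('w4.npz');i,K,c=d['i'],d['K'],d['c']
h=cv2.cvtColor(i,cv2.COLOR_RGB2HSV).astype(int); g=cv2.cvtColor(i,cv2.COLOR_RGB2GRAY)
m=((h[...,1]>110)&((h[...,0]<10)|(h[...,0]>172))); m[:100]=0;m[165:]=0;m[:,:265]=0;m[:,320:]=0
p=np.argwhere(m)[:,::-1].mean(0); print('red',p,onz(K,c,p,.0705))
s=np.array([.5229,.2755,.09])
for it in range(3):
    pts=[]
    for a in np.radians(np.arange(0,360,3)):
        rr=np.arange(.021,.031,.0002); v=[cv2.getRectSubPix(g,(1,1),tuple(map(float,proj(K,c,s+r*np.array([np.cos(a),np.sin(a),0])))))[0,0] for r in rr]
        gr=np.diff(np.convolve(np.array(v,float),np.ones(5)/5,'valid')); k=gr.argmax()
        if gr[k]>1: pts.append((s+rr[k+2]*np.array([np.cos(a),np.sin(a),0]))[:2])
    pts=np.array(pts,np.float32); A=np.c_[2*pts,np.ones(len(pts))]; x=np.linalg.lstsq(A,(pts**2).sum(1),rcond=None)[0]
    rad=np.sqrt(x[2]+x[0]**2+x[1]**2); print(len(pts),x[:2],rad); s[:2]=x[:2]
for r in (.0215,.0235):
  print([(int(a),int(cv2.getRectSubPix(g,(1,1),tuple(map(float,proj(K,c,s+r*np.array([np.cos(np.radians(a)),np.sin(np.radians(a)),0])))))[0,0])) for a in list(range(62,126,3))+list(range(242,306,3))])
m=cv2.inRange(cv2.cvtColor(i,cv2.COLOR_RGB2HSV),(100,110,40),(125,255,255)); k,L,st,ce=cv2.connectedComponentsWithStats(m)
for j in range(1,k):
  if st[j,4]>5: print(st[j],ce[j].round(1),onz(K,c,ce[j],.06).round(4))
```

```text
red [290.53132832 131.93233083] [0.52306752 0.27477297 0.0705    ]
120 [0.5233225  0.27449913] 0.026468322785760643
120 [0.52330617 0.27451139] 0.026486011740119594
120 [0.52331684 0.27449678] 0.026509569976940456
[(62, 72), (65, 69), (68, 69), (71, 70), (74, 70), (77, 65), (80, 96), (83, 163), (86, 171), (89, 171), (92, 171), (95, 171), (98, 170), (101, 149), (104, 72), (107, 72), (110, 71), (113, 71), (116, 70), (119, 71), (122, 72), (125, 71), (242, 67), (245, 67), (248, 68), (251, 67), (254, 67), (257, 105), (260, 152), (263, 168), (266, 169), (269, 156), (272, 107), (275, 55), (278, 38), (281, 47), (284, 61), (287, 66), (290, 67), (293, 67), (296, 67), (299, 68), (302, 68), (305, 68)]
[(62, 70), (65, 71), (68, 69), (71, 71), (74, 71), (77, 69), (80, 87), (83, 144), (86, 171), (89, 171), (92, 171), (95, 170), (98, 162), (101, 118), (104, 70), (107, 70), (110, 71), (113, 73), (116, 71), (119, 71), (122, 71), (125, 71), (242, 68), (245, 67), (248, 67), (251, 67), (254, 66), (257, 68), (260, 126), (263, 126), (266, 125), (269, 122), (272, 106), (275, 63), (278, 39), (281, 55), (284, 67), (287, 67), (290, 66), (293, 67), (296, 66), (299, 69), (302, 67), (305, 67)]
[324 127   6   2  11] [326.3 127.5] [0.5665 0.2824 0.06  ]
[252 136   5   2  10] [254.  136.5] [0.4807 0.266  0.06  ]
[247 173  11   9  79] [252.4 176.8] [0.4818 0.2163 0.06  ]
[261 173  10   9  74] [265.2 176.9] [0.4979 0.2173 0.06  ]
[236 175  10  11  58] [240.9 180.1] [0.4676 0.2111 0.06  ]
[272 176  10  11  58] [276.6 180.5] [0.5126 0.2136 0.06  ]
[227 182   8  11  26] [230.8 187. ] [0.4553 0.2013 0.06  ]
[283 182   9  11  27] [286.5 187.4] [0.5259 0.2054 0.06  ]
[ 243  201   31  109 2328] [257.9 252.2] [0.4957 0.1129 0.06  ]
[182 262  18  10 112] [191.6 265.9] [0.4062 0.086  0.06  ]
[139 264  25  13  85] [149.4 269.2] [0.3481 0.077  0.06  ]
[140 303  19  20 191] [149.9 313.1] [0.3463 0.0057 0.06  ]
```

Run:
```python
from h import *
d=np.load('w4.npz');i,K,c=d['i'],d['K'],d['c']
col=i[195:325,256:260].mean(1).astype(int)
print([(195+k,*v) for k,v in enumerate(col) if k%3==0])
z=.2599+.031
for v in (215,219,223,305,310,315): print(v,onz(K,c,(258,v),z)-[.4885,.2216,0])
# shoulder sleeve bottom/nearest flange: body left/right extents
for v in (200,215,230): 
    row=i[v].astype(int).sum(1); print(v,[int(x) for x in row[205:312:4]])
```

```text
[(195, np.int64(158), np.int64(146), np.int64(129)), (198, np.int64(167), np.int64(153), np.int64(135)), (201, np.int64(34), np.int64(51), np.int64(75)), (204, np.int64(21), np.int64(44), np.int64(72)), (207, np.int64(22), np.int64(45), np.int64(74)), (210, np.int64(21), np.int64(44), np.int64(74)), (213, np.int64(23), np.int64(46), np.int64(76)), (216, np.int64(22), np.int64(46), np.int64(76)), (219, np.int64(21), np.int64(45), np.int64(75)), (222, np.int64(144), np.int64(132), np.int64(118)), (225, np.int64(188), np.int64(173), np.int64(152)), (228, np.int64(187), np.int64(172), np.int64(152)), (231, np.int64(189), np.int64(173), np.int64(153)), (234, np.int64(188), np.int64(172), np.int64(152)), (237, np.int64(187), np.int64(172), np.int64(151)), (240, np.int64(188), np.int64(173), np.int64(152)), (243, np.int64(188), np.int64(173), np.int64(152)), (246, np.int64(188), np.int64(172), np.int64(152)), (249, np.int64(188), np.int64(173), np.int64(152)), (252, np.int64(187), np.int64(173), np.int64(152)), (255, np.int64(187), np.int64(172), np.int64(152)), (258, np.int64(187), np.int6
[... 1133 characters left out ...]
np.int64(21), np.int64(22))]
215 [-0.00170102  0.02657418  0.2909    ]
219 [-0.0015795   0.02476476  0.2909    ]
223 [-0.00145701  0.02294078  0.2909    ]
305 [ 0.00129075 -0.01797492  0.2909    ]
310 [ 0.00147436 -0.02070896  0.2909    ]
315 [ 0.00166    -0.02347329  0.2909    ]
200 [641, 653, 518, 564, 462, 349, 378, 404, 425, 438, 455, 463, 403, 388, 388, 461, 457, 446, 433, 412, 393, 365, 344, 579, 605, 622, 607]
215 [637, 646, 459, 352, 399, 442, 523, 529, 527, 529, 229, 146, 140, 145, 143, 139, 135, 526, 525, 527, 525, 454, 418, 376, 429, 591, 567]
230 [630, 640, 344, 387, 496, 527, 527, 307, 262, 264, 174, 199, 203, 519, 322, 198, 189, 154, 265, 263, 525, 526, 524, 411, 354, 541, 566]
```

Request:
carry_out:
  targets:
    - [0.1, [17, 26, 0], [0, 0, -2.8]]
    - [0.1, [17, 26, -10], [0, 0, 0]]
    - [0.1, [0.7, 1.2, -30], [0, 0, 0]]
    - [0.1, [0, 0, -12], [0, 0, 0]]
    - [0.1, [0, 0, 0], [0, 0, 0]]

```text
clock: 7.4
tool_pos: [0.5234, 0.2712, 0.2075]
tool_rot: [0.701, 0.713, -0.001, -0.0]
contact_force: [0.1, 0.6, -2.9]
opening: 0.0128
grip_force: 78.6
```

```bash
cat > st.py <<'E'
from h import *
s=env.state(); M=R.from_quat(s['tool_rot']).as_matrix(); print(s['clock'],s['tool_pos'].round(4),'ax',M[:,2].round(4),'yaw',np.degrees(np.arctan2(M[1,0],M[0,0])).round(2),s['joint_pos'].round(2),s['contact_force'].round(1),s['moment'].round(2),'pins-rel',((s['tool_pos']-M[:,2]*-.1038)-[.5232,.2748,.09]).round(4))
E
python3 st.py
```

```text
7.4 [0.5234 0.2712 0.2075] ax [-0.0015 -0.0013 -1.    ] yaw 91.02 [-0.9   0.42  0.46  1.72 -0.21  1.05 -0.35] [ 0.1  0.6 -2.9] [ 0.03 -0.03 -0.06] pins-rel [ 0.     -0.0037  0.0137]
```

Request:
carry_out:
  targets:
    - [0.1, [0, 3.6, 0], [0, 0, 0]]
    - [0.1, [0, 0, 0], [0, 0, 0]]
    - [0.1, [0, 0, -6], [0, 0, 0]]
    - [0.1, [0, 0, 0], [0, 0, 0]]

```text
clock: 7.9
tool_pos: [0.5236, 0.2756, 0.2014]
tool_rot: [0.701, 0.714, -0.0, -0.0]
contact_force: [0.4, 0.5, -3.3]
opening: 0.0125
grip_force: 78.6
```

```bash
python3 st.py
```

```text
7.9 [0.5236 0.2756 0.2014] ax [-7.e-04 -4.e-04 -1.e+00] yaw 91.05 [-0.9   0.43  0.46  1.72 -0.21  1.04 -0.35] [ 0.4  0.5 -3.3] [-0.01  0.06 -0.  ] pins-rel [0.0004 0.0008 0.0076]
```

Descend in small steps towards the slots, watching force.

Request:
carry_out:
  targets:
    - [0.1, [-0.3, -0.6, -2], [0, 0, 0]]
    - [0.1, [0, 0, -2], [0, 0, 0]]
    - [0.1, [0, 0, -1.5], [0, 0, 0]]
    - [0.1, [0, 0, -1], [0, 0, 0]]

```text
clock: 8.4
tool_pos: [0.5236, 0.2752, 0.1952]
tool_rot: [0.701, 0.714, -0.0, -0.0]
contact_force: [-0.9, 0.3, -3.2]
opening: 0.0127
grip_force: 78.8
```

```bash
python3 st.py
```

```text
8.4 [0.5236 0.2752 0.1952] ax [-2.e-04 -1.e-04 -1.e+00] yaw 91.06 [-0.9   0.43  0.45  1.73 -0.22  1.03 -0.35] [-0.9  0.3 -3.2] [-0.04  0.13 -0.01] pins-rel [0.0003 0.0004 0.0014]
```

Request:
carry_out:
  targets:
    - [0.1, [0, 0, -1.5], [0, 0, 0]]
    - [0.1, [0, 0, -1.5], [0, 0, 0]]
    - [0.1, [0, 0, -1], [0, 0, 0]]
    - [0.1, [0, 0, 0], [0, 0, 0]]

```text
clock: 8.9
tool_pos: [0.5236, 0.2751, 0.1912]
tool_rot: [0.701, 0.714, -0.0, 0.0]
contact_force: [-1.6, -0.1, -3.2]
opening: 0.0131
grip_force: 78.7
```

```bash
python3 st.py
```

```text
8.9 [0.5236 0.2751 0.1912] ax [-1.e-04 -2.e-04 -1.e+00] yaw 91.06 [-0.89  0.43  0.45  1.74 -0.22  1.02 -0.35] [-1.6 -0.1 -3.2] [-0.01  0.16 -0.03] pins-rel [ 0.0004  0.0003 -0.0026]
```

Request:
carry_out:
  targets:
    - [0.1, [-0.3, 0, -2], [0, 0, 0]]
    - [0.1, [0, 0, -2], [0, 0, 0]]
    - [0.1, [0, 0, -2], [0, 0, 0]]
    - [0.1, [0, 0, -1], [0, 0, 0]]
    - [0.1, [0, 0, -1], [0, 0, 0]]

```text
clock: 9.52
tool_pos: [0.5236, 0.2752, 0.1837]
tool_rot: [0.701, 0.714, 0.0, 0.0]
contact_force: [-1.1, -0.9, 1.1]
opening: 0.0129
grip_force: 79.6
```

```bash
python3 st.py
```

```text
9.525 [0.5236 0.2752 0.1837] ax [ 4.e-04  3.e-04 -1.e+00] yaw 91.05 [-0.89  0.44  0.45  1.75 -0.22  1.   -0.34] [-1.1 -0.9  1.1] [-0.19  0.39 -0.01] pins-rel [ 0.0004  0.0005 -0.0101]
```

Request:
carry_out:
  targets:
    - [0.1, [0, 0, -1.5], [0, 0, 0]]
    - [0.1, [0, 0, -1.5], [0, 0, 0]]
    - [0.1, [0, 0, -0.8], [0, 0, 0]]
    - [0.1, [0, 0, 0], [0, 0, 0]]

```text
clock: 10.02
tool_pos: [0.5237, 0.2753, 0.1802]
tool_rot: [0.701, 0.714, 0.001, 0.0]
contact_force: [-2.8, -1.1, 8.3]
opening: 0.0128
grip_force: 80.4
```

```bash
python3 st.py
```

```text
10.025 [0.5237 0.2753 0.1802] ax [ 8.e-04  6.e-04 -1.e+00] yaw 91.05 [-0.89  0.45  0.45  1.75 -0.22  1.   -0.34] [-2.8 -1.1  8.3] [-0.34  0.65  0.  ] pins-rel [ 0.0006  0.0005 -0.0136]
```

Request:
carry_out:
  targets:
    - [0.1, [-0.3, -0.2, 0], [0, 0, -4]]
    - [0.1, [0, 0, -0.3], [0, 0, -6]]
    - [0.1, [0, 0, -0.3], [0, 0, -6]]
    - [0.1, [0, 0, -0.2], [0, 0, -6]]

```text
clock: 10.52
tool_pos: [0.5243, 0.2754, 0.1798]
tool_rot: [0.825, 0.565, 0.002, 0.0]
contact_force: [-0.3, -0.4, 8.4]
opening: 0.0127
grip_force: 80.4
```

```bash
python3 st.py
```

```text
10.525 [0.5243 0.2754 0.1798] ax [ 0.0027  0.0014 -1.    ] yaw 68.86 [-0.96  0.46  0.55  1.76 -0.28  1.   -0.67] [-0.3 -0.4  8.4] [-0.09  0.07  0.01] pins-rel [ 0.0014  0.0007 -0.014 ]
```

Request:
carry_out:
  targets:
    - [0.1, [-0.3, 0, -0.3], [0, 0, -7]]
    - [0.1, [-0.2, 0, -0.3], [0, 0, -7]]
    - [0.1, [0, 0, -0.2], [0, 0, -7]]
    - [0.1, [0, 0, 0], [0, 0, -7]]

```text
clock: 11.02
tool_pos: [0.5237, 0.2756, 0.1789]
tool_rot: [0.937, 0.349, 0.001, -0.0]
contact_force: [-0.6, 1.2, 7.1]
opening: 0.0127
grip_force: 80.2
```

```bash
python3 st.py
```

```text
11.025 [0.5237 0.2756 0.1789] ax [ 0.0025  0.0015 -1.    ] yaw 40.84 [-1.04  0.48  0.68  1.77 -0.35  1.01 -1.09] [-0.6  1.2  7.1] [0.09 0.14 0.07] pins-rel [ 0.0008  0.0009 -0.0149]
```

Request:
carry_out:
  targets:
    - [0.1, [0, 0, 0], [0, 0, -8]]
    - [0.1, [0, 0, 0], [0, 0, -8]]
    - [0.1, [0, 0, 0], [0, 0, -7]]
    - [0.1, [0, 0, 0], [0, 0, -7]]
    - [0.1, [0, 0, 0], [0, 0, 0]]

```text
clock: 11.65
tool_pos: [0.5238, 0.2756, 0.1789]
tool_rot: [0.995, 0.096, 0.001, -0.0]
contact_force: [0.5, 0.8, 8.0]
opening: 0.0129
grip_force: 80.4
```

```bash
cat >> st.py <<'E'
i,K,c,f=grab('wrist'); np.savez('w5.npz',i=i,K=K,c=c)
g=i.astype(int); m=((abs(g-[188,173,152]).sum(2)<30)); m[:200]=0;m[325:]=0;m[:,:225]=0;m[:,290:]=0
k,L,q,ce=cv2.connectedComponentsWithStats(m.astype(np.uint8)); j=1+q[1:,4].argmax(); v=cv2.fitLine(np.argwhere(L==j)[:,::-1].astype(np.float32),cv2.DIST_L2,0,.01,.01).ravel()
print('bar line',q[j],v); a=onz(K,c,(v[2],v[3]),s['tool_pos'][2]+.031);b=onz(K,c,(v[2]+20*v[0],v[3]+20*v[1]),s['tool_pos'][2]+.031)
print('bar angle',np.degrees(np.arctan2(*(b-a)[1::-1])))
m=cv2.inRange(cv2.cvtColor(i,cv2.COLOR_RGB2HSV),(100,110,40),(125,255,255)); k,L,st,ce=cv2.connectedComponentsWithStats(m)
for j in range(1,k):
  if st[j,4]>5: print(st[j],onz(K,c,ce[j],.06).round(4))
E
python3 st.py
```

```text
11.65 [0.5238 0.2756 0.1789] ax [ 0.0028  0.0011 -1.    ] yaw 10.97 [-1.13  0.52  0.82  1.77 -0.44  1.04 -1.53] [0.5 0.8 8. ] [ 0.16  0.06 -0.08] pins-rel [ 0.0009  0.0009 -0.0149]Traceback (most recent call last):
  File "st.py", line 5, in <module>
    k,L,q,ce=cv2.connectedComponentsWithStats(m.astype(np.uint8)); j=1+q[1:,4].argmax(); v=cv2.fitLine(np.argwhere(L==j)[:,::-1].astype(np.float32),cv2.DIST_L2,0,.01,.01).ravel()
                                                                       ~~~~~~~~~~~~~~^^
ValueError: attempt to get argmax of an empty sequence
```

Request:
carry_out:
  targets:
    - [0.5, [0, 0, 0], [0, 0, 0]]
    - [0.5, [0, 0, 0], [0, 0, 0]]
    - [0.5, [0, 0, 0], [0, 0, 0]]
    - [0.5, [0, 0, 15], [0, 0, 0]]
    - [0.5, [-5, 0, 30], [0, 0, 0]]

```text
clock: 12.32
tool_pos: [0.5173, 0.2746, 0.2234]
tool_rot: [0.995, 0.096, -0.001, 0.001]
contact_force: [0.6, 0.6, 0.2]
opening: 0.0431
grip_force: 0.0
```

Request:
carry_out:
  targets:
    - [0.5, [-25, -5, 30], [0, 0, 0]]
    - [0.5, [-25, -5, 30], [0, 0, 0]]
    - [0, [0, 0, 0], [0, 0, 0]]
    - [0, [0, 0, 0], [0, 0, 0]]

```text
clock: 12.82
tool_pos: [0.4677, 0.2653, 0.2831]
tool_rot: [0.995, 0.097, 0.0, -0.0]
contact_force: [0.1, 0.6, 0.5]
opening: 0.0066
grip_force: 0.0
```

Run:
```python
from h import *
s=env.state(); print(s['tool_pos'],s['opening'],s['contact_force'])
i,K,c,f=grab('wrist'); np.savez('w6.npz',i=i,K=K,c=c);save(i,'w6.png')
j,K2,c2,_=grab('side')
a=cv2.resize(j[130:230,170:270],(384,384),interpolation=cv2.INTER_CUBIC)
save(cv2.resize(np.hstack([i,a]),(800,343),interpolation=cv2.INTER_AREA),'w6b.png')
```

```text
[0.46770421 0.26530509 0.2831238 ] 0.006646819429517313 [0.11293949 0.6327533  0.51738977]
```

View pics/w6b.png

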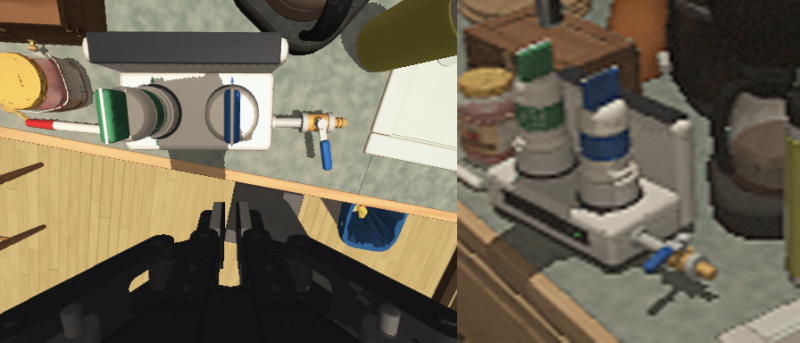

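The cartridge stands upright with its bar parallel to the green one and between the blue marks. The lever is closed with a slight outward lean (about (325,155) in the composite).

Run:
```python
from h import *
d=np.load('w6.npz');i,K,c=d['i'],d['K'],d['c']
A=lambda v:np.degrees(np.arctan2(v[1],v[0]))
m=cv2.inRange(cv2.cvtColor(i,cv2.COLOR_RGB2HSV),(100,110,40),(125,255,255)); k,L,st,ce=cv2.connectedComponentsWithStats(m)
for j in range(1,k):
  if st[j,4]>5:
    r=cv2.minAreaRect(np.argwhere(L==j)[:,::-1].astype(np.float32)); q=cv2.boxPoints(r)
    if np.linalg.norm(q[0]-q[1])<np.linalg.norm(q[1]-q[2]): q=np.roll(q,-1,0)
    o=[]
    for z in (.062,.2): o+= [onz(K,c,r[0],z).round(4).tolist(),A(onz(K,c,q[1],z)-onz(K,c,q[0],z)).round(1), np.linalg.norm(onz(K,c,q[1],z)-onz(K,c,q[0],z)).round(4)]
    print(st[j],o)
print(A(R.from_quat(env.state()['tool_rot']).as_matrix()[:,0]),c[:3,3])
```

```text
[259  87   2   6  10] [[0.5659, 0.2828, 0.062], np.float64(-168.7), np.float64(0.0058), [0.5533, 0.281, 0.2], np.float64(-168.7), np.float64(0.0036)]
[251 100   7  60 345] [[0.5176, 0.2798, 0.062], np.float64(9.7), np.float64(0.0736), [0.5233, 0.2792, 0.2], np.float64(9.7), np.float64(0.0457)]
[262 100   7  60 353] [[0.5202, 0.2666, 0.062], np.float64(11.4), np.float64(0.0735), [0.5249, 0.2709, 0.2], np.float64(11.4), np.float64(0.0457)]
[359 157  13  34 318] [[0.49, 0.1247, 0.062], np.float64(-156.0), np.float64(0.0455), [0.5062, 0.1828, 0.2], np.float64(-156.0), np.float64(0.0283)]
[ 379  227   77   54 2845] [[0.388, 0.0189, 0.062], np.float64(-90.0), np.float64(0.1069), [0.4428, 0.1171, 0.2], np.float64(-90.0), np.float64(0.0664)]
11.045340575976052 [0.53274491 0.27811904 0.42635421]
```

Run:
```python
import numpy as np
pv=np.array([.5345,.1453])*1e3
last=np.array([470.,158.]);
for th in list(range(204,280,8))+[280]:
    a=np.radians(th);u=np.array([np.cos(a),np.sin(a)]);t=np.array([-u[1],u[0]])
    p=pv+52*u-21*t; print(th,p.round(1),(p-last).round(1)); last=p
```

```text
204 [478.5 143.3] [  8.5 -14.7]
212 [479.3 135.6] [ 0.8 -7.8]
220 [481.2 128. ] [ 1.9 -7.6]
228 [484.1 120.7] [ 2.9 -7.3]
236 [488.  113.9] [ 3.9 -6.8]
244 [492.8 107.8] [ 4.8 -6.2]
252 [498.5 102.3] [ 5.6 -5.4]
260 [504.8  97.7] [ 6.3 -4.6]
268 [511.7  94.1] [ 6.9 -3.7]
276 [519.1  91.4] [ 7.4 -2.7]
280 [522.8  90.4] [ 3.8 -0.9]
```

Request:
carry_out:
  targets:
    - [0, [0, -50, 0], [0, 0, 0]]
    - [0, [2, -57, 0], [0, 0, 5]]
    - [0, [0, 0, -50], [0, 0, 8]]
    - [0, [0, 0, -55], [0, 0, 0]]
    - [0, [0, 0, 0], [0, 0, 0]]

```text
clock: 13.55
tool_pos: [0.4672, 0.1564, 0.1748]
tool_rot: [0.978, 0.207, -0.004, 0.002]
contact_force: [-0.9, -1.1, 0.3]
opening: 0.0002
grip_force: 0.0
```

Request:
carry_out:
  targets:
    - [0, [0, 0, -50], [0, 0, 0]]
    - [0, [3, 0, -50], [0, 0, 0]]
    - [0, [0, 0, -28], [0, 0, 0]]
    - [0, [3, -5, 0], [0, 0, 0]]
    - [0, [5, -8, 0], [0, 0, 0]]

```text
clock: 14.18
tool_pos: [0.4824, 0.145, 0.0518]
tool_rot: [0.978, 0.209, 0.001, -0.0]
contact_force: [-0.1, -0.3, -0.4]
opening: 0.0
grip_force: 0.0
```

Request:
carry_out:
  targets:
    - [0, [1, -8, 0], [0, 0, 8]]
    - [0, [2, -8, 0], [0, 0, 8]]
    - [0, [3, -7, 0], [0, 0, 8]]
    - [0, [4, -7, 0], [0, 0, 8]]
    - [0, [5, -6, 0], [0, 0, 8]]

```text
clock: 14.8
tool_pos: [0.4969, 0.1092, 0.052]
tool_rot: [0.847, 0.532, 0.001, -0.0]
contact_force: [-2.3, 3.5, -0.3]
opening: -0.0001
grip_force: 1.5
```

Request:
carry_out:
  targets:
    - [0, [5, -6, 0], [0, 0, 8]]
    - [0, [6, -5, 0], [0, 0, 8]]
    - [0, [6, -4, 0], [0, 0, 8]]
    - [0, [5, -2, 0], [0, 0, 8]]
    - [0, [0, 0, 0], [0, 0, 0]]

```text
clock: 15.42
tool_pos: [0.5193, 0.0911, 0.0518]
tool_rot: [0.67, 0.743, 0.001, 0.001]
contact_force: [-0.3, -0.1, -0.6]
opening: -0.0
grip_force: 0.0
```

```bash
cat > lv.py <<'E'
from h import *
s=env.state(); print(s['tool_pos'],s['contact_force'])
i,K,c,f=grab('side')
m=cv2.inRange(cv2.cvtColor(i,cv2.COLOR_RGB2HSV),(100,110,40),(125,255,255)); k,L,st,ce=cv2.connectedComponentsWithStats(m)
for j in range(1,k):
  if st[j,4]>4: p=onz(K,c,ce[j],.062); print(st[j],p.round(4),np.degrees(np.arctan2(p[1]-.1453,p[0]-.5345)).round(0))
E
python3 lv.py
```

```text
[0.51930704 0.09110803 0.05179153] [-0.25614159 -0.11063772 -0.62785954]
[173   0   3   4   6] [3.4643 6.3918 0.062 ] 65.0
[206 150  11  12  84] [0.6546 0.508  0.062 ] 72.0
[206 168  14   9  87] [0.5764 0.3709 0.062 ] 79.0
[245 203   4   5  11] [0.5406 0.0849 0.062 ] -84.0
```

Request:
carry_out:
  targets:
    - [0, [3, 0, 0], [0, 0, 0]]
    - [0, [2, 0, 0], [0, 0, 0]]
    - [0, [2, 0, 0], [0, 0, 0]]
    - [0, [0, 0, 0], [0, 0, 0]]

```text
clock: 15.98
tool_pos: [0.5228, 0.0917, 0.0496]
tool_rot: [0.669, 0.743, -0.001, -0.001]
contact_force: [-6.9, -1.4, 5.8]
opening: -0.0001
grip_force: 3.5
```

```bash
python3 lv.py
```

```text
[0.52284129 0.09170329 0.04956177] [-6.85929053 -1.35379946  5.75933744]
[206 150  11  12  81] [0.6538 0.5072 0.062 ] 72.0
[206 168  14   9  88] [0.5762 0.3711 0.062 ] 80.0
[246 203   4   4  13] [0.5459 0.0854 0.062 ] -79.0
```

Request:
carry_out:
  targets:
    - [0, [-15, -2, 0], [0, 0, 0]]
    - [0, [-10, -3, 5], [0, 0, 0]]
    - [0, [-5, 0, 50], [0, 0, 0]]
    - [0, [-10, 0, 55], [0, 0, 0]]
    - [0, [-15, 0, 50], [0, 0, 0]]

```text
clock: 16.65
tool_pos: [0.4692, 0.0868, 0.2121]
tool_rot: [0.669, 0.743, 0.001, 0.0]
contact_force: [1.3, 0.5, -0.7]
opening: -0.0003
grip_force: 0.0
```

Request:
carry_out:
  targets:
    - [0, [-20, 0, 50], [0, 0, 0]]
    - [0, [-20, 0, 30], [0, 0, 0]]
    - [0, [0, 0, 0], [0, 0, 0]]

```text
clock: 17.02
tool_pos: [0.4295, 0.0872, 0.2923]
tool_rot: [0.669, 0.744, 0.003, 0.001]
contact_force: [-0.4, 0.2, -0.8]
opening: -0.0001
grip_force: 0.0
```

```bash
python3 lv.py
python3 - <<'E'
from h import *
A=lambda v:np.degrees(np.arctan2(v[1],v[0]))
for n in ('wrist','side'):
  i,K,c,f=grab(n)
  m=cv2.inRange(cv2.cvtColor(i,cv2.COLOR_RGB2HSV),(100,110,40),(125,255,255)); k,L,st,ce=cv2.connectedComponentsWithStats(m)
  for j in range(1,k):
    if st[j,4]>10:
      r=cv2.minAreaRect(np.argwhere(L==j)[:,::-1].astype(np.float32)); q=cv2.boxPoints(r)
      if np.linalg.norm(q[0]-q[1])<np.linalg.norm(q[1]-q[2]): q=np.roll(q,-1,0)
      print(n,st[j],[(onz(K,c,r[0],z)[:2].round(4).tolist(),A(onz(K,c,q[1],z)-onz(K,c,q[0],z)).round(1)) for z in (.062,.2)])
  # predicted bar-top ends if locked
  u=np.array([np.cos(np.radians(10.8)),np.sin(np.radians(10.8)),0])*.023
  print(n,'pred bar top ends',proj(K,c,np.array([.5236,.275,.2085])-u),proj(K,c,np.array([.5236,.275,.2085])+u))
E
```

```text
[0.42948679 0.08716224 0.29229872] [-0.44303407  0.16692365 -0.78371332]
[206 153  11   9  53] [0.6425 0.4977 0.062 ] 73.0
[206 168  14   9  87] [0.5765 0.3709 0.062 ] 79.0
[240 201  10   6  32] [0.5427 0.0976 0.062 ] -80.0
wrist [344   0  46  35 617] [([0.5334, 0.2781], np.float64(-23.7)), ([0.4921, 0.2317], np.float64(-23.7))]
wrist [313  25   6   3  16] [([0.4799, 0.2661], np.float64(6.2)), ([0.4584, 0.2242], np.float64(6.2))]
wrist [336 154  10  33 299] [([0.5415, 0.0979], np.float64(-79.2)), ([0.4972, 0.1184], np.float64(-79.2))]
wrist [ 149  224   86   54 2823] [([0.3458, -0.0384], np.float64(12.9)), ([0.374, 0.0325], np.float64(12.9))]
wrist pred bar top ends [390.74147565 -46.61231116] [458.93934721 -53.08708576]
side [206 153  11   9  50] [([0.6489, 0.5059], np.float64(14.7)), ([0.509, 0.2548], np.float64(14.7))]
side [206 168  14   9  87] [([0.5774, 0.3716], np.float64(-29.5)), ([0.4503, 0.1446], np.float64(-29.5))]
side [240 201  10   6  31] [([0.5431, 0.0979], np.float64(-80.1)), ([0.4222, -0.0801], np.float64(-80.1))]
side pred bar top ends [206.23448872 153.19967357] [215.58313256 149.0569519 ]
```

```bash
python3 -c "
from h import *
print(job_done())"
```

```text
the job is handed in; nothing more can be done
None
```

The new cartridge is locked in the right-hand socket, with its bar within about 1° of the lock marks and its pins about 15 mm below the rim. The feed lever was then swung open to its stop (about 1.56 rad), the arm is clear of everything, and the job was handed in at about 17 s; no verdict came back.

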